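# Fetch the tin from behind the bottles and weigh it

### The job

The small steel tin at the back of the white bottle rack has to go on the balance: first take all three bottles out of the front row and stand them upright in the steel tray, then set the tin upright in the middle of the balance's pan and leave it there. With the tin on the pan, put each bottle back upright in the rack exactly where it stood at the start, and do not knock any bottle over or shift the red carton in the rack.

Things in the scene. Friction and masses are not known exactly. Their poses are not given: they have to be found in the camera images.
- bottle_rack: fixed white bottle rack, 136 (x) by 262 (y) mm; origin under its centre, x to its back. Board 6 mm thick. Front lip (inner face x=-62) and end rims 14 mm high; ribs 12 mm high, 4 thick at y=+-42.5 (x -63 to -13) part three bays, centres x=-30, y=-85, 0, 85, a bottle in each (which varies). Open gallery behind holds tin and carton; back wall 30 mm high at x=63.
- steel_tray: fixed empty shallow stainless steel tray, 180 mm (its x) by 160 mm (its y), rim 14 mm high and 3 mm thick, floor 3 mm thick. Origin: centre of its underside, z up. Side area for parking the bottles; it holds all three.
- pan (a point): centre of the top face of the flat round steel pan (106 mm diameter, 4 mm thick, about 54 mm above the counter) of the white bench balance; the balance is fixed, 160 by 160 mm, with a dark display strip in front of the pan. z up.
- strip_bottle_mid (a point): tall straight black test-strip bottle, a plain round column 41 mm in diameter and 114 mm high, black cap; the point is at its centre, 57 mm above its underside; grip it above the middle, 70 to 85 mm up, so that the top clears the gripper's body. z up.
- round_jar_mid (a point): widest of the three bottles: dark squat jar with a broad violet cap, 98 mm high, body 52 mm in diameter up to 69 mm, then a short neck, cap 52 mm in diameter from 82 mm up; the point is at its centre, 49 mm above its underside; grip it 70 to 80 mm up, across body and cap, so that the top clears the gripper's body. z up.
- stain_flask_mid (a point): slim dark green stain bottle with shoulders and a narrow tan cap, 98 mm high, body 38 mm in diameter up to 69 mm, cap 27 mm in diameter from 82 mm up; the point is half-way up, 49 mm above its underside; grip the body, 55 to 65 mm up. z up.
- tin_mid (a point): small round grey steel tin, 32 mm in diameter and 33 mm high, standing in the gallery behind the bottles, its axis 57 mm behind the line of the bottles' axes; the point is at its centre, 16.5 mm above its underside. z up.
- carton: small red carton, 34 by 55 mm (its x and y), 20 mm high, loose, standing in the gallery near one end (the +y end of the rack), at least 28 mm clear of the tin. Origin: centre of its underside. To be left alone.

How it is judged:
By the outcome, as a careful person would: the job done as asked, in the order asked, and still so for the second after the job is handed in, with the robot touching nothing.
It also fails if it takes over 144 s, if anything falls off the work surface, if the arm or the gripper's body presses on something with over 40 N, if the wrist force passes 120 N, or if a joint passes its speed limit or range.

### The arm

A 6-joint arm with a two-finger parallel gripper is mounted at the origin on a cart in front of the work surface, level with it; the furniture and walls round the work are solid. World frame = base frame: x ahead of the robot, y to its left, z up, the work surface at z = 0. Lengths are in m, angles in rad, forces in N, time in s.
With the tool pointing down it reaches from about 0.35 to 0.775 m from the base axis. Payload 5.5 kg.
Tool frame: the origin (TCP) lies at the very end of the fingers, on their centre line; the grasp point (between the pads) lies 19 mm behind it; z points along the fingers, y is the line along which they close (so a half turn about z gives the same grasp; the last joint's range is limited). The gripper opens to 85 mm and grips with 20 to 120 N. Pads are 22 mm wide; open, the fingers measure 114 mm over their backs; the gripper's body (76 mm by 85 mm) begins 54 mm behind the grasp point. The pads swing forward as they close: fully open they stand 13 mm farther back than shut.
Start: joints at [-1.306, 0.313, 0.046, 1.304, 0, 1.431], TCP at [0.226, -0.529, 0.231] pointing down, gripper open.
Joint ranges: [-2.76, 2.76], [-0.86, 1.69], [-1.03, 1.26], [-2.2, 2.34], [-1.47, 1.5], [-3.14, 3.14]. Speed limits (rad/s): [2.57, 2.57, 3.14, 3.14, 3.14, 3.14].

### API

Orientations are given as a unit quaternion [w, x, y, z].
In Python, from workcell import env gives the robot as it stands. The module is installed in compiled form; this text tells all that it offers.
- The arm moves only by the tool jog_arm, never from a script. Its arguments are lists of equal length, an entry for each row: "gripper": the opening, from 0 (shut) to 1 (fully open); "offset": the shift along the world's x, y, z in cm, a list of three; "twist": the turn about the world's z in degrees. In form: {"gripper": [gripper, ...], "offset": [[dx, dy, dz], ...], "twist": [twist, ...]}. A call has exactly 8 rows; each row is the pose to reach, as a shift and turn from the pose commanded when the call began; what a row does not reach only later rows make up. A row lasts 1/8 s, in which the tool goes at most 62.5 mm and 10.7 degrees, less where a joint would pass 70% of its speed; a pose out of reach is approached as far as the arm can. A call with a gripper value outside its range is refused whole. The fingers move at their own pace and stop on an object; "squeeze" is the grip in N (left out, the last holds). Time passes only in rows, so rows that repeat a pose let the fingers close, or fill a call up. It gives the time, the measured TCP pose, the force, the opening and the grip force at its end, in the units of the state.
- env.get_state(): the state, without advancing time (a new reading comes with each control period).
- env.read_camera(name): name is "side" or "top" or "wrist"; returns a dict with "image" (384x512x3 uint8, red, green, blue), "z_map" (384x512 float32, m along the optical axis (not along the pixel's ray), 0 where there is no reading), "fovy" (degrees; the focal length in pixels is half the picture's height over the tangent of half this angle, whatever the lens; pixels are square), "cx", "cy" (the principal point, pixels), "distortion" ([k1, k2, p1, p2, k3] as OpenCV has them; the pictures are not rectified), "cam_to_world" (4x4, takes a point from camera to world coordinates). Camera axes: x right, y up, looking along -z (the intrinsics and any distortion apply to the point x, -y, -z); pixel columns grow to the right and rows downward; lengths in m; the calibration is good to about 2 mm. A picture is of the moment at which its call begins.
- env.hand_in(): hands the job in; it is judged then, once.
The state is a dict: "clock": time; "joint_pos": joint angles; "qvel": joint speeds; "tau": joint torques, N m; "tcp_pos": TCP position; "orientation": TCP orientation; "wrist_force": force on the tool from outside, world axes, zero at the start; "ft_torque": the same for the moment, N m; "finger_gap": finger opening in m; "grip_force": force on a finger pad.
Only numpy, scipy, OpenCV 4.12 (cv2) and the standard library are available. Lean on these libraries where they do the work, as an engineer would, in place of code of your own. Each camera call takes 0.05 s, during which the arm holds its last target. There are 200 camera calls.

## Working session

There is one attempt and no reset: what is moved stays moved. The work goes in short steps, Python scripts to look and compute and a tool call to move; the robot and the scene stay as the last step left them, time stands still between calls to the robot, and variables do not carry over. Pictures are saved under pics/ and viewed, at most 14 in all, crops included, and the job is handed in when it is done.

Besides the shell and the picture viewer there is one more tool, called by a JSON object that holds its "fn" and its "kwargs". jog_arm: Moves the arm, as the interface text tells. Its arguments: {"type":"object","properties":{"gripper":{"type":"array"},"offset":{"type":"array"},"twist":{"type":"array"},"squeeze":{"type":"number"}},"required":["gripper","offset","twist"]}

```bash
mkdir -p pics; cat > h.py <<'E'
import numpy as np, cv2
from workcell import env
def cloud(c):
    h,w=c["z_map"].shape; f=h/2/np.tan(np.radians(c["fovy"])/2)
    K=np.array([[f,0,c["cx"]],[0,f,c["cy"]],[0,0,1.]])
    u,v=np.meshgrid(np.arange(w,dtype=float),np.arange(h,dtype=float))
    n=cv2.undistortPoints(np.stack([u,v],-1).reshape(-1,1,2),K,np.array(c["distortion"],float)).reshape(h,w,2)
    z=c["z_map"]; P=np.stack([n[...,0]*z,-n[...,1]*z,-z],-1)
    T=np.array(c["cam_to_world"]); W=P@T[:3,:3].T+T[:3,3]; W[z<=0]=np.nan
    return W
def save(c,n): cv2.imwrite(f"pics/{n}.png",c["image"][...,::-1])
E
python3 - <<'E'
from h import *
for n in ["top","side"]:
    c=env.read_camera(n); save(c,n+"0"); np.savez(n+"0.npz",W=cloud(c),I=c["image"]); print(n,np.round(c["cam_to_world"],3).tolist(),c["fovy"],c["distortion"])
a=cv2.imread("pics/top0.png")
s=env.get_state();print(s["tcp_pos"],s["orientation"],s["clock"])
E
```

```text
top [[-0.014, 0.978, -0.21, 0.278], [-1.0, -0.013, 0.004, 0.023], [0.001, 0.21, 0.978, 1.218], [0.0, 0.0, 0.0, 1.0]] 51.70772179058443 [0.01538109 0.         0.         0.         0.        ]
side [[0.993, 0.03, -0.111, 0.336], [-0.112, 0.467, -0.877, -1.295], [0.025, 0.884, 0.468, 0.768], [0.0, 0.0, 0.0, 1.0]] 47.48945146034017 [-0.1510154  0.         0.         0.         0.       ]
[ 0.22633349 -0.52811113  0.23051418] [-7.92583911e-04  9.79588159e-01  2.01013457e-01 -3.73249144e-05] 0.1
```

View pics/top0.png

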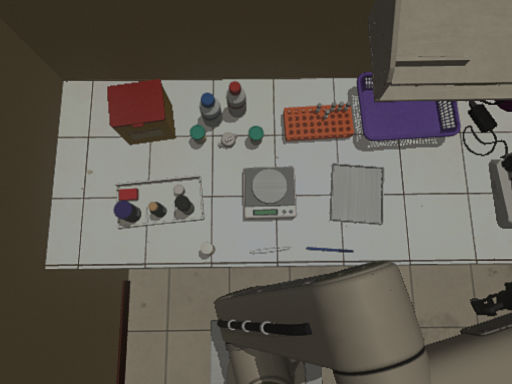

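View pics/side0.png

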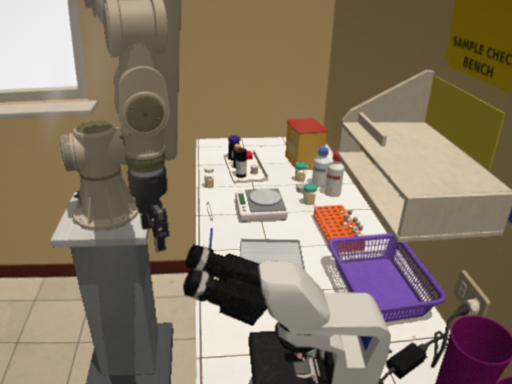

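The top view shows the rack at about (160,203): jar (125,210), flask (155,209), strip bottle (183,204), tin (179,189) and carton (129,195). The balance pan is at (269,186) and the tray at (357,194). The side view shows no obstacles between them.

```bash
python3 - <<'E'
from h import *
d=np.load("top0.npz");W=d["W"];I=d["I"].astype(int)
v,u=np.mgrid[:384,:512]
def st(n,m,zlo,zhi):
    m=m&(W[...,2]>zlo)&(W[...,2]<zhi); P=W[m]
    if len(P)==0: print(n,0);return
    lo,hi=np.percentile(P,2,0),np.percentile(P,98,0)
    print(n,len(P),"mid",np.round((lo+hi)/2,4),"ext",np.round(hi-lo,4),"z",np.round(np.median(P[:,2]),4))
b=lambda u0,u1,v0,v1:(u>=u0)&(u<=u1)&(v>=v0)&(v<=v1)
st("jar cap",b(110,142,195,226),.09,.11)
st("flask cap",b(143,168,198,220),.09,.11)
st("strip cap",b(172,196,192,220),.106,.125)
st("tin top",b(170,188,180,198),.034,.047)
st("carton",b(116,140,186,203),.02,.034)
st("pan",b(245,295,165,202),.049,.06)
st("tray",b(325,390,160,228),.008,.03)
st("trayfloor",b(325,390,160,228),.001,.008)
# rotation of tray and rack
for n,m in [("tray",b(325,390,160,228)&(W[...,2]>.009)&(W[...,2]<.03)),("bal",b(235,305,160,222)&(W[...,2]>.02)&(W[...,2]<.07)),("rack",b(110,210,173,232)&(W[...,2]>.003)&(W[...,2]<.035))]:
    r=cv2.minAreaRect(W[m][:,:2].astype(np.float32)*1000); print(n,r)
# side-camera
a=cv2.imread("pics/top0.png")[170:235,105:395]; cv2.imwrite("pics/crop.png",cv2.resize(a,None,fx=2.75,fy=2.75,interpolation=cv2.INTER_CUBIC))
E
```

```text
jar cap 283 mid [0.463  0.402  0.1007] ext [0.0473 0.048  0.0158] z 0.1038
flask cap 81 mid [0.4714 0.3155 0.1008] ext [0.0255 0.0243 0.0151] z 0.1039
strip cap 180 mid [0.4783 0.2305 0.1157] ext [0.0379 0.0375 0.0153] z 0.1195
tin top 84 mid [0.5336 0.2567 0.0392] ext [0.028  0.0272 0.0072] z 0.0393
carton 201 mid [0.5234 0.4147 0.0264] ext [0.0332 0.0521 0.0098] z 0.0267
pan 933 mid [ 0.5381 -0.0189  0.0545] ext [0.0944 0.0975 0.0092] z 0.0545
tray 409 mid [ 0.5201 -0.293   0.0133] ext [0.1875 0.1684 0.0104] z 0.0121
trayfloor 2888 mid [ 0.5215 -0.2964  0.0044] ext [0.2051 0.1923 0.0065] z 0.0036
tray ((520.4291381835938, -293.4498291015625), (160.86302185058594, 181.11111450195312), 84.88922119140625)
bal ((523.1795654296875, -20.097755432128906), (160.68687438964844, 160.35223388671875), 1.179213285446167)
rack ((501.9571228027344, 322.6944580078125), (319.32965087890625, 186.61770629882812), 89.25334167480469)
```

View pics/crop.png

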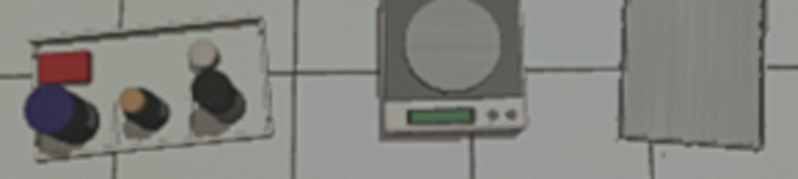

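{"fn": "jog_arm", "kwargs": {"gripper": [1,1,1,1,1,1,1,1], "offset": [[6,6,2],[12,12,2],[18,18,2],[24,24,2],[25,28,2],[25,28,2],[25,28,2],[25,28,2]], "twist": [10,20,30,40,50,60,70,72], "squeeze": 40}}

```text
clock: 1.1
tcp_pos: [0.4767, -0.2475, 0.2509]
orientation: [-0.0, 0.674, 0.739, -0.0]
wrist_force: [-0.5, -0.6, 1.3]
finger_gap: 0.0856
grip_force: 0.0
```

{"fn": "jog_arm", "kwargs": {"gripper": [1,1,1,1,1,1,1,1], "offset": [[0,6,0],[0,12,0],[0,18,0],[0,24,0],[0,30,0],[0,36,0],[0,42,0],[0,48,0]], "twist": [0,0,0,0,0,0,0,0]}}

```text
clock: 2.1
tcp_pos: [0.4767, 0.2322, 0.2513]
orientation: [0.0, 0.676, 0.737, 0.0]
wrist_force: [0.8, 0.3, 0.4]
finger_gap: 0.0855
grip_force: 0.0
```

```bash
python3 - <<'E'
from h import *
c=env.read_camera("wrist"); save(c,"w1"); W=cloud(c); np.savez("w1.npz",W=W,I=c["image"])
s=env.get_state();print(s["clock"],s["tcp_pos"],s["orientation"],s["joint_pos"],s["finger_gap"])
E
```

```text
2.15 [0.47614389 0.23859198 0.25098848] [-0.00145712  0.6739687   0.73875628  0.00179655] [ 0.31127725  0.22372349 -0.02543016  1.31997232  0.00431429  1.79042139] 0.08556325652520716
```

View pics/w1.png

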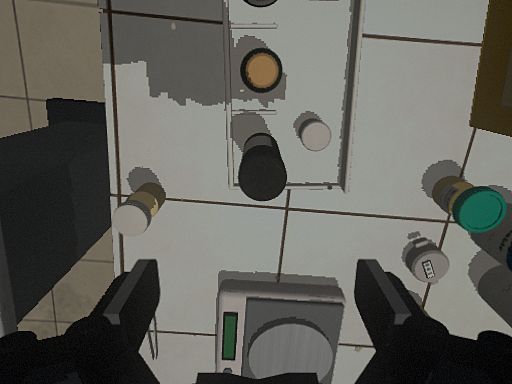

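The wrist view shows the strip bottle (262,170), tin (315,133), flask cap (262,70) and part of the jar at the top. The fingers are open and clear.

```bash
cat >> h.py <<'E'
def objs(c,boxes):
    W=cloud(c); v,u=np.mgrid[:384,:512]
    for n,(u0,u1,v0,v1,zl,zh) in boxes.items():
        m=(u>=u0)&(u<=u1)&(v>=v0)&(v<=v1)&(W[...,2]>zl)&(W[...,2]<zh)
        if m.sum()<5: print(n,0); continue
        (x,y),r=cv2.minEnclosingCircle(W[m][:,:2].astype(np.float32)*1000)
        q=np.percentile(W[m],[1,99],0); print(n,m.sum(),"circ %.1f %.1f r%.1f"%(x,y,r),"mid",np.round(q.mean(0)*1000,1),"ztop %.1f"%(np.median(W[m][:,2])*1000))
E
python3 - <<'E'
from h import *
c=env.read_camera("wrist")
s=env.get_state();print(s["clock"],s["tcp_pos"],s["qvel"].round(3))
objs(c,{"strip":(235,292,145,205,.112,.128),"tin":(298,333,115,153,.034,.045),"flask":(235,290,45,95,.098,.11)})
E
```

```text
2.2 [0.47615858 0.23532733 0.25078963] [-0.078 -0.02  -0.032  0.011 -0.047 -0.067]
strip 1795 circ 480.3 232.8 r20.8 mid [480.3 234.4 117.3] ztop 119.2
tin 638 circ 535.1 258.4 r15.8 mid [534.8 260.5  37.6] ztop 38.4
flask 902 circ 472.4 317.3 r13.7 mid [472.3 317.7 102.9] ztop 103.7
```

{"fn": "jog_arm", "kwargs": {"gripper": [1,1,1,1,1,1,1,1], "offset": [[0.3,0,-4],[0.3,0,-8],[0.3,0,-12],[0.3,0,-15],[0.3,0,-17],[0.3,0,-18.5],[0.3,0,-19],[0.3,0,-19]], "twist": [0,0,0,0,0,0,0,0]}}

```text
clock: 3.2
tcp_pos: [0.4798, 0.2311, 0.0615]
orientation: [0.0, 0.675, 0.738, 0.0]
wrist_force: [0.5, 0.5, 0.3]
finger_gap: 0.0853
grip_force: 0.0
```

{"fn": "jog_arm", "kwargs": {"gripper": [0.45,0.42,0.3,0.3,0.3,0.3,0.3,0.3], "offset": [[0,0,0],[0,0,0],[0,0,0],[0,0,0],[0,0,0],[0,0,0],[0,0,0],[0,0,0]], "twist": [0,0,0,0,0,0,0,0]}}

```text
clock: 4.2
tcp_pos: [0.48, 0.2317, 0.0621]
orientation: [0.0, 0.674, 0.738, 0.001]
wrist_force: [-0.0, 0.2, 5.0]
finger_gap: 0.0398
grip_force: 39.7
```

```bash
python3 - <<'E'
from h import *
c=env.read_camera("wrist"); save(c,"w2")
s=env.get_state();print(s["clock"],s["tcp_pos"],s["orientation"],s["finger_gap"],s["grip_force"])
objs(env.read_camera("top"),{"strip":(172,196,192,220,.106,.125)})
E
```

```text
4.25 [0.47999139 0.23171532 0.06203342] [3.15230926e-04 6.74308945e-01 7.38448966e-01 6.87900284e-04] 0.039754689295490864 39.6638560295105
strip 29 circ 451.7 212.7 r23.6 mid [451.8 219.1 115.8] ztop 116.8
```

{"fn": "jog_arm", "kwargs": {"gripper": [0.3,0.3,0.3,0.3,0.3,0.3,0.3,0.3], "offset": [[0,0,1.5],[0,0,4],[0,0,8],[0,0,12],[0,0,15],[0,-2,16],[1,-6,16],[2,-11,16]], "twist": [0,0,0,0,0,0,0,0]}}

```text
clock: 5.3
tcp_pos: [0.4988, 0.12, 0.2209]
orientation: [-0.0, 0.674, 0.739, -0.0]
wrist_force: [0.1, -0.3, -1.1]
finger_gap: 0.0399
grip_force: 40.0
```

{"fn": "jog_arm", "kwargs": {"gripper": [0.3,0.3,0.3,0.3,0.3,0.3,0.3,0.3], "offset": [[1,-6,0],[2,-12,0],[3,-18,0],[4,-24,0],[4.7,-30,0],[4.7,-36,0],[4.7,-41,0],[4.7,-44,0]], "twist": [0,0,0,0,0,0,0,0]}}

```text
clock: 6.3
tcp_pos: [0.5445, -0.3218, 0.2199]
orientation: [-0.001, 0.675, 0.737, -0.0]
wrist_force: [-0.4, 0.1, -1.2]
finger_gap: 0.04
grip_force: 40.0
```

{"fn": "jog_arm", "kwargs": {"gripper": [0.3,0.3,0.3,0.3,0.3,0.3,0.3,0.3], "offset": [[0,-2,0],[0,-2.5,-2],[0,-2.5,-6],[0,-2.5,-10],[0,-2.5,-13],[0,-2.5,-15],[0,-2.5,-15.5],[0,-2.5,-15.5]], "twist": [0,0,0,0,0,0,0,0]}}

```text
clock: 7.3
tcp_pos: [0.5463, -0.3433, 0.0664]
orientation: [-0.0, 0.674, 0.739, 0.0]
wrist_force: [-0.9, 0.0, -1.0]
finger_gap: 0.0397
grip_force: 40.0
```

```bash
python3 - <<'E'
from h import *
c=env.read_camera("wrist"); save(c,"w3")
c=env.read_camera("top"); cv2.imwrite("pics/t3.png",cv2.resize(c["image"][120:280,100:400,::-1],None,fx=2.5,fy=2.5))
s=env.get_state();print(s["clock"],s["tcp_pos"],s["orientation"],s["finger_gap"],s["grip_force"],s["wrist_force"])
E
```

```text
7.4 [ 0.5469967  -0.34396971  0.06749237] [8.73564573e-04 6.74267461e-01 7.38486713e-01 6.22606902e-05] 0.03962077672952018 40.047043561935425 [ 0.48177143  0.29205234 -0.60314597]
```

View pics/w3.png

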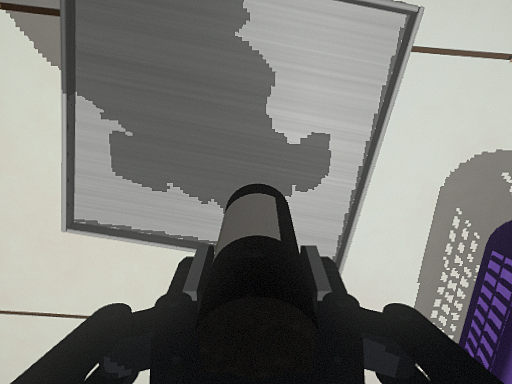

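The bottle hangs straight in the grip over the tray, with its base at (255,190) inside the rim. I'm lowering the last 8 mm and releasing.

{"fn": "jog_arm", "kwargs": {"gripper": [0.3,0.3,0.3,0.3,0.3,0.6,0.8,1], "offset": [[0,0,-0.3],[0,0,-0.6],[0,0,-0.8],[0,0,-0.8],[0,0,-0.8],[0,0,-0.8],[0,0,-0.8],[0,0,-0.8]], "twist": [0,0,0,0,0,0,0,0]}}

```text
clock: 8.4
tcp_pos: [0.5464, -0.3435, 0.058]
orientation: [-0.0, 0.674, 0.738, 0.0]
wrist_force: [0.4, -0.0, -0.5]
finger_gap: 0.0838
grip_force: 0.0
```

{"fn": "jog_arm", "kwargs": {"gripper": [1,1,1,1,1,1,1,1], "offset": [[0,0,0],[0,0,0],[0,0,1],[0,0,5],[0,0,10],[0,0,15],[0,3,17],[0,8,17]], "twist": [0,0,0,0,0,0,0,0]}}

```text
clock: 9.4
tcp_pos: [0.5473, -0.2637, 0.2306]
orientation: [0.002, 0.675, 0.738, 0.001]
wrist_force: [0.4, 0.4, -1.2]
finger_gap: 0.0854
grip_force: 0.0
```

{"fn": "jog_arm", "kwargs": {"gripper": [1,1,1,1,1,1,1,1], "offset": [[-1,6,0],[-2,12,0],[-3,18,0],[-4,24,0],[-5,30,0],[-6,36,0],[-7,42,0],[-7,48,0]], "twist": [0,0,0,0,0,0,0,0]}}

```text
clock: 10.4
tcp_pos: [0.4742, 0.2188, 0.2284]
orientation: [-0.0, 0.674, 0.739, -0.0]
wrist_force: [1.3, 0.3, 0.3]
finger_gap: 0.0854
grip_force: 0.0
```

{"fn": "jog_arm", "kwargs": {"gripper": [1,1,1,1,1,1,1,1], "offset": [[-0.4,5,0],[-0.4,8,0],[-0.4,10,0],[-0.4,10,0],[-0.4,10,0],[-0.4,10,0],[-0.4,10,0],[-0.4,10,0]], "twist": [0,0,0,0,0,0,0,0]}}

```text
clock: 11.4
tcp_pos: [0.4727, 0.3159, 0.2284]
orientation: [0.0, 0.675, 0.738, 0.0]
wrist_force: [0.5, -0.8, 0.1]
finger_gap: 0.0858
grip_force: 0.0
```

```bash
python3 - <<'E'
from h import *
c=env.read_camera("top"); cv2.imwrite("pics/t4.png",cv2.resize(c["image"][120:280,100:400,::-1],None,fx=2.5,fy=2.5))
objs(c,{"strip":(320,400,150,240,.106,.13)})
c=env.read_camera("wrist");save(c,"w4")
W=cloud(c);m=(W[...,2]>.098)&(W[...,2]<.11);n,l,s,ct=cv2.connectedComponentsWithStats(m.astype(np.uint8))
for i in range(1,n):
  if s[i,4]>300:
    (x,y),r=cv2.minEnclosingCircle(W[l==i][:,:2].astype(np.float32)*1000);print(ct[i].round(),s[i,4],x,y,r)
s=env.get_state();print(s["clock"],s["tcp_pos"],s["orientation"])
E
```

```text
strip 175 circ 543.9 -343.2 r21.5 mid [ 543.6 -342.7  114.9] ztop 116.7
[257.  68.] 4199 464.7347412109375 401.5946044921875 26.491628646850586
[257. 178.] 815 472.5227355957031 317.3028869628906 13.623429298400879
11.5 [0.47257737 0.31615849 0.22840637] [2.97612429e-05 6.74551880e-01 7.38227439e-01 8.93774182e-05]
```

View pics/t4.png

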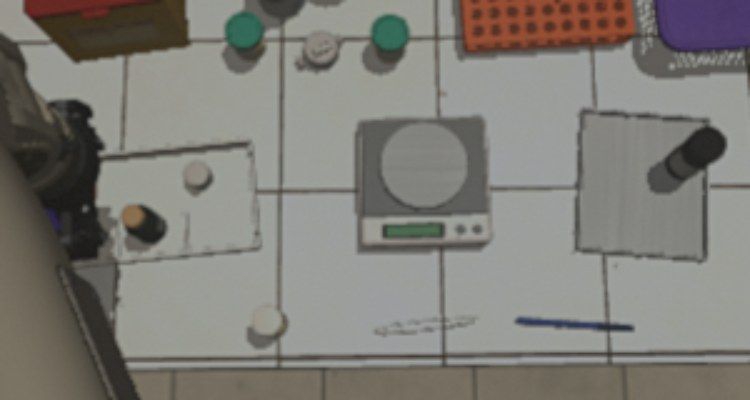

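The strip bottle stands upright inside the tray at (690,160 in the crop). The arm is now above the flask, so I'm descending and gripping it.

{"fn": "jog_arm", "kwargs": {"gripper": [1,1,1,1,1,1,1,1], "offset": [[0,0,-4],[0,0,-8],[0,0,-12],[0,0,-15],[0,0,-17],[0,0,-18],[0,0,-18.2],[0,0,-18.2]], "twist": [0,0,0,0,0,0,0,0]}}

```text
clock: 12.5
tcp_pos: [0.473, 0.3167, 0.0471]
orientation: [0.0, 0.674, 0.738, 0.001]
wrist_force: [-0.3, 0.6, -0.1]
finger_gap: 0.0853
grip_force: 0.0
```

{"fn": "jog_arm", "kwargs": {"gripper": [0.45,0.4,0.3,0.3,0.3,0.3,0.3,0.3], "offset": [[0,0,0],[0,0,0],[0,0,0],[0,0,0],[0,0,0],[0,0,0],[0,0,0],[0,0,0]], "twist": [0,0,0,0,0,0,0,0]}}

```text
clock: 13.5
tcp_pos: [0.4729, 0.3166, 0.0469]
orientation: [0.0, 0.674, 0.738, 0.001]
wrist_force: [-0.7, -0.5, 4.9]
finger_gap: 0.037
grip_force: 39.8
```

{"fn": "jog_arm", "kwargs": {"gripper": [0.3,0.3,0.3,0.3,0.3,0.3,0.3,0.3], "offset": [[0,0,1.5],[0,0,4],[0,0,8],[0,0,12],[0,0,15],[0,-2,16],[1,-6,16],[2,-11,16]], "twist": [0,0,0,0,0,0,0,0]}}

```text
clock: 14.5
tcp_pos: [0.4918, 0.2048, 0.2057]
orientation: [-0.0, 0.674, 0.739, -0.001]
wrist_force: [1.6, -1.0, -0.7]
finger_gap: 0.0369
grip_force: 40.4
```

{"fn": "jog_arm", "kwargs": {"gripper": [0.3,0.3,0.3,0.3,0.3,0.3,0.3,0.3], "offset": [[1,-6,0],[2,-12,0],[3,-18,0],[4,-24,0],[5,-30,0],[6,-36,0],[6.2,-41,0],[6.2,-44,0]], "twist": [0,0,0,0,0,0,0,0]}}

```text
clock: 15.5
tcp_pos: [0.5527, -0.2367, 0.2049]
orientation: [-0.001, 0.675, 0.737, -0.001]
wrist_force: [-0.6, 0.5, -1.1]
finger_gap: 0.0371
grip_force: 40.4
```

{"fn": "jog_arm", "kwargs": {"gripper": [0.3,0.3,0.3,0.3,0.3,0.3,0.3,0.3], "offset": [[0,-1.3,0],[0,-1.3,-2],[0,-1.3,-6],[0,-1.3,-10],[0,-1.3,-13],[0,-1.3,-15],[0,-1.3,-15.7],[0,-1.3,-16]], "twist": [0,0,0,0,0,0,0,0]}}

```text
clock: 16.5
tcp_pos: [0.5543, -0.2461, 0.0464]
orientation: [-0.0, 0.674, 0.739, 0.0]
wrist_force: [-0.4, -0.1, -0.1]
finger_gap: 0.0372
grip_force: 40.3
```

{"fn": "jog_arm", "kwargs": {"gripper": [0.3,0.3,0.3,0.3,0.6,0.8,1,1], "offset": [[0,0,-0.1],[0,0,-0.3],[0,0,-0.3],[0,0,-0.3],[0,0,-0.3],[0,0,-0.3],[0,0,-0.3],[0,0,-0.3]], "twist": [0,0,0,0,0,0,0,0]}}

```text
clock: 17.5
tcp_pos: [0.5544, -0.2465, 0.0432]
orientation: [-0.0, 0.674, 0.738, -0.0]
wrist_force: [-0.7, 0.2, -0.2]
finger_gap: 0.0854
grip_force: 0.0
```

{"fn": "jog_arm", "kwargs": {"gripper": [1,1,1,1,1,1,1,1], "offset": [[0,0,0],[0,0,1],[0,0,5],[0,0,10],[0,0,15],[0,0,18],[-1,3,18],[-2,8,18]], "twist": [0,0,0,0,0,0,0,0]}}

```text
clock: 18.5
tcp_pos: [0.5348, -0.1671, 0.2246]
orientation: [0.001, 0.675, 0.738, 0.0]
wrist_force: [0.4, 0.4, 0.5]
finger_gap: 0.0856
grip_force: 0.0
```

{"fn": "jog_arm", "kwargs": {"gripper": [1,1,1,1,1,1,1,1], "offset": [[-1,6,0],[-2,12,0],[-3,18,0],[-4,24,0],[-5,30,0],[-6,36,0],[-7,42,0],[-7,48,0]], "twist": [0,0,0,0,0,0,0,0]}}

```text
clock: 19.5
tcp_pos: [0.4636, 0.3154, 0.2246]
orientation: [0.0, 0.674, 0.739, 0.001]
wrist_force: [1.1, -0.8, -0.1]
finger_gap: 0.0856
grip_force: 0.0
```

{"fn": "jog_arm", "kwargs": {"gripper": [1,1,1,1,1,1,1,1], "offset": [[0,4,0],[0,7,0],[0,8.5,0],[0,8.5,0],[0,8.5,0],[0,8.5,0],[0,8.5,0],[0,8.5,0]], "twist": [0,0,0,0,0,0,0,0]}}

```text
clock: 20.5
tcp_pos: [0.4646, 0.398, 0.2235]
orientation: [0.0, 0.675, 0.738, 0.0]
wrist_force: [0.2, -0.3, -0.7]
finger_gap: 0.0854
grip_force: 0.0
```

```bash
python3 - <<'E'
from h import *
c=env.read_camera("top"); cv2.imwrite("pics/t5.png",cv2.resize(c["image"][120:280,100:400,::-1],None,fx=2.5,fy=2.5))
objs(c,{"strip":(320,400,150,240,.106,.13),"flask":(320,400,150,240,.092,.105)})
c=env.read_camera("wrist");save(c,"w5")
W=cloud(c);m=(W[...,2]>.098)&(W[...,2]<.11);n,l,s,ct=cv2.connectedComponentsWithStats(m.astype(np.uint8))
for i in range(1,n):
  if s[i,4]>300:
    (x,y),r=cv2.minEnclosingCircle(W[l==i][:,:2].astype(np.float32)*1000);print(ct[i].round(),s[i,4],x,y,r)
s=env.get_state();print(s["clock"],s["tcp_pos"],s["orientation"])
E
```

```text
strip 179 circ 553.3 -301.3 r61.8 mid [ 543.7 -308.5  114.3] ztop 117.2
flask 84 circ 540.2 -292.2 r61.1 mid [ 544.7 -289.1   98.8] ztop 100.6
[258. 176.] 3193 464.5332946777344 401.9779968261719 26.405330657958984
20.6 [0.46453158 0.39821281 0.22338334] [5.97986754e-05 6.74465476e-01 7.38306383e-01 4.69793816e-05]
```

View pics/t5.png

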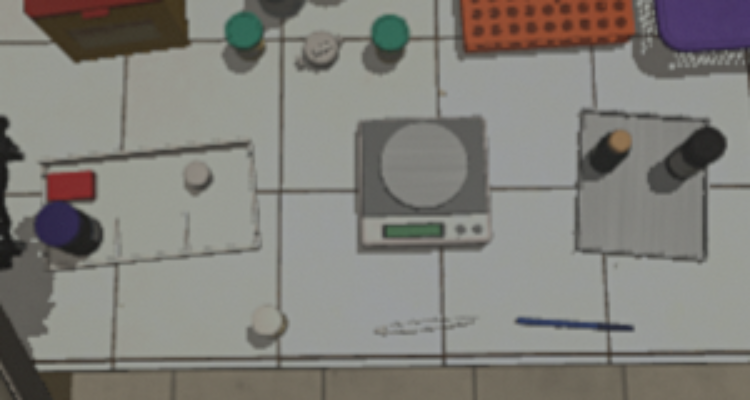

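Flask (605,150) and strip bottle (690,160) stand in the tray. The jar is next.

{"fn": "jog_arm", "kwargs": {"gripper": [1,1,1,1,1,1,1,1], "offset": [[0,0.35,-4],[0,0.35,-8],[0,0.35,-12],[0,0.35,-14],[0,0.35,-15.5],[0,0.35,-16.3],[0,0.35,-16.5],[0,0.35,-16.5]], "twist": [0,0,0,0,0,0,0,0]}}

```text
clock: 21.6
tcp_pos: [0.4649, 0.4022, 0.0591]
orientation: [0.0, 0.674, 0.738, 0.001]
wrist_force: [-0.2, 0.3, 0.3]
finger_gap: 0.0854
grip_force: 0.0
```

{"fn": "jog_arm", "kwargs": {"gripper": [0.65,0.55,0.45,0.45,0.45,0.45,0.45,0.45], "offset": [[0,0,0],[0,0,0],[0,0,0],[0,0,0],[0,0,0],[0,0,0],[0,0,0],[0,0,0]], "twist": [0,0,0,0,0,0,0,0]}}

```text
clock: 22.6
tcp_pos: [0.4651, 0.4022, 0.0591]
orientation: [0.0, 0.674, 0.738, 0.001]
wrist_force: [0.4, -0.5, 5.3]
finger_gap: 0.0511
grip_force: 41.6
```

```bash
python3 - <<'E'
from h import *
c=env.read_camera("wrist");save(c,"w6")
E
```

```text
(no output)
```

View pics/w6.png

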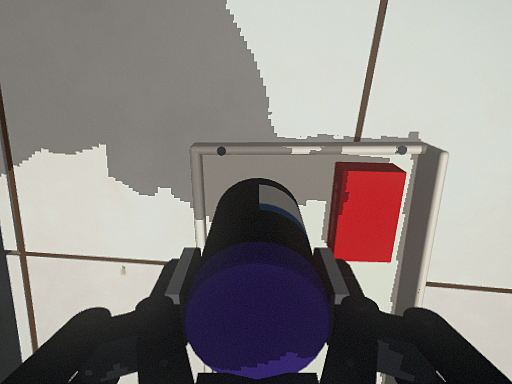

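The jar is gripped centrally at (258,300). The carton at (370,210) is clear of the finger.

{"fn": "jog_arm", "kwargs": {"gripper": [0.45,0.45,0.45,0.45,0.45,0.45,0.45,0.45], "offset": [[0,0,1.5],[0,0,4],[0,0,8],[0,0,12],[0,0,15],[0,-2,16],[0.3,-6,16],[0.6,-11,16]], "twist": [0,0,0,0,0,0,0,0]}}

```text
clock: 23.65
tcp_pos: [0.4695, 0.2902, 0.2173]
orientation: [-0.0, 0.674, 0.739, -0.001]
wrist_force: [0.1, -0.9, -0.7]
finger_gap: 0.0515
grip_force: 42.0
```

{"fn": "jog_arm", "kwargs": {"gripper": [0.45,0.45,0.45,0.45,0.45,0.45,0.45,0.45], "offset": [[0,-6,0],[0,-12,0],[0,-18,0],[0,-24,0],[0,-30,0],[0,-36,0],[0,-42,0],[0,-48,0]], "twist": [0,0,0,0,0,0,0,0]}}

```text
clock: 24.65
tcp_pos: [0.4685, -0.1899, 0.2174]
orientation: [-0.001, 0.675, 0.738, -0.0]
wrist_force: [0.7, -0.0, -1.2]
finger_gap: 0.0514
grip_force: 42.0
```

{"fn": "jog_arm", "kwargs": {"gripper": [0.45,0.45,0.45,0.45,0.45,0.45,0.45,0.45], "offset": [[0,-5,0],[0,-8,0],[0,-10.1,0],[0,-10.1,-1],[0,-10.1,-4],[0,-10.1,-8],[0,-10.1,-11],[0,-10.1,-13]], "twist": [0,0,0,0,0,0,0,0]}}

```text
clock: 25.65
tcp_pos: [0.4691, -0.2863, 0.086]
orientation: [-0.002, 0.674, 0.739, 0.0]
wrist_force: [-0.3, -0.5, -0.9]
finger_gap: 0.0511
grip_force: 41.9
```

{"fn": "jog_arm", "kwargs": {"gripper": [0.45,0.45,0.45,0.45,0.45,0.45,0.7,1], "offset": [[0,0,-1.5],[0,0,-2.5],[0,0,-3],[0,0,-3.3],[0,0,-3.3],[0,0,-3.3],[0,0,-3.3],[0,0,-3.3]], "twist": [0,0,0,0,0,0,0,0]}}

```text
clock: 26.65
tcp_pos: [0.4706, -0.2892, 0.0554]
orientation: [0.0, 0.674, 0.738, 0.0]
wrist_force: [0.7, 0.7, -0.7]
finger_gap: 0.0755
grip_force: 0.0
```

{"fn": "jog_arm", "kwargs": {"gripper": [1,1,1,1,1,1,1,1], "offset": [[0,0,0],[0,0,0],[0,0,1],[0,0,5],[0,0,10],[0,0,15],[0,2,18],[1,7,18]], "twist": [0,0,0,0,0,0,0,0]}}

```text
clock: 27.65
tcp_pos: [0.482, -0.2209, 0.2392]
orientation: [0.004, 0.676, 0.737, 0.001]
wrist_force: [0.3, 1.1, 0.2]
finger_gap: 0.0852
grip_force: 0.0
```

{"fn": "jog_arm", "kwargs": {"gripper": [0.8,0.65,0.6,0.6,0.6,0.6,0.6,0.6], "offset": [[1,6,0],[2,12,0],[3,18,0],[4,24,0],[5,30,0],[5.2,36,0],[5.2,42,0],[5.2,47.5,0]], "twist": [-10,-20,-30,-40,-50,-60,-70,-80]}}

```text
clock: 28.65
tcp_pos: [0.5327, 0.2326, 0.2362]
orientation: [0.0, 0.988, 0.153, 0.001]
wrist_force: [0.2, -0.7, 0.2]
finger_gap: 0.0511
grip_force: 0.0
```

{"fn": "jog_arm", "kwargs": {"gripper": [0.6,0.6,0.6,0.6,0.6,0.6,0.6,0.6], "offset": [[0,0,0],[0,0,-2],[0,0,-4],[0,0,-6],[0,0,-7],[0,0,-7],[0,0,-7],[0,0,-7]], "twist": [-5,-10,-10,-10,-10,-10,-10,-10]}}

```text
clock: 29.65
tcp_pos: [0.54, 0.1962, 0.1663]
orientation: [-0.014, 0.995, 0.097, -0.001]
wrist_force: [-0.1, 0.4, -0.0]
finger_gap: 0.0515
grip_force: 0.0
```

```bash
python3 - <<'E'
from h import *
c=env.read_camera("top"); 
a=cv2.resize(c["image"][120:280,100:400,::-1],None,fx=2,fy=2)
c=env.read_camera("wrist");b=c["image"][...,::-1]
o=np.zeros((320+200,600,3),np.uint8);o[:320]=a;o[320:,:267]=cv2.resize(b,(267,200))
cv2.imwrite("pics/c7.png",o)
W=cloud(c);m=(W[...,2]>.034)&(W[...,2]<.045);n,l,s,ct=cv2.connectedComponentsWithStats(m.astype(np.uint8))
for i in range(1,n):
  if s[i,4]>300:
    (x,y),r=cv2.minEnclosingCircle(W[l==i][:,:2].astype(np.float32)*1000);print(ct[i].round(),s[i,4],x,y,r)
s=env.get_state();print(s["clock"],s["tcp_pos"],s["orientation"],s["joint_pos"])
E
```

```text
[452. 237.] 11655 524.3255004882812 0.4997692108154297 96.13025665283203
[187. 169.] 1129 535.431396484375 257.80169677734375 16.10543441772461
[255. 357.] 668 353.4679260253906 165.6519012451172 18.834211349487305
29.75 [0.53983317 0.19613226 0.16603927] [-0.01393963  0.99515377  0.09733059 -0.0011907 ] [ 0.19396931  0.3356323  -0.08420873  1.15064005  0.02797992  3.14057739]
```

View pics/c7.png

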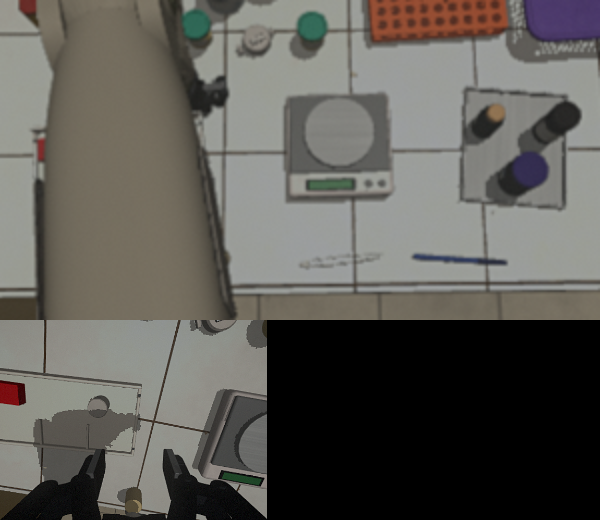

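All three bottles stand in the tray. The last wrist turn hit the joint 6 range limit, so I'm turning back the other way to get the same grasp line.

{"fn": "jog_arm", "kwargs": {"gripper": [0.6,0.6,0.6,0.6,0.6,0.6,0.6,0.6], "offset": [[0,0,1],[0,0,3],[0,0,5],[0,0,5],[0,0,5],[0,0,5],[0,0,5],[0,0,5]], "twist": [10,20,30,40,50,60,70,80]}}

```text
clock: 30.75
tcp_pos: [0.5396, 0.1961, 0.2157]
orientation: [-0.009, 0.698, 0.716, -0.01]
wrist_force: [-0.1, 0.4, 0.5]
finger_gap: 0.0511
grip_force: 0.0
```

{"fn": "jog_arm", "kwargs": {"gripper": [0.6,0.6,0.6,0.6,0.6,0.6,0.6,0.6], "offset": [[0,0,0],[0,0,0],[0,0,0],[0,0,0],[0,0,0],[0,0,0],[0,0,0],[0,0,0]], "twist": [10,20,30,40,50,60,70,80]}}

```text
clock: 31.75
tcp_pos: [0.5396, 0.1961, 0.2156]
orientation: [-0.0, 0.074, 0.997, -0.014]
wrist_force: [0.9, -0.1, 0.4]
finger_gap: 0.0513
grip_force: 0.0
```

```bash
python3 - <<'E'
from h import *
s=env.get_state();print(s["clock"],s["tcp_pos"],s["orientation"],s["joint_pos"])
c=env.read_camera("wrist");save(c,"w8")
W=cloud(c);m=(W[...,2]>.034)&(W[...,2]<.045);n,l,s,ct=cv2.connectedComponentsWithStats(m.astype(np.uint8))
for i in range(1,n):
  if s[i,4]>200:
    (x,y),r=cv2.minEnclosingCircle(W[l==i][:,:2].astype(np.float32)*1000);print(ct[i].round(),s[i,4],x,y,r)
E
```

```text
31.75 [0.53956687 0.19609591 0.21563941] [-4.71351251e-04  7.41262399e-02  9.97151664e-01 -1.39153547e-02] [ 0.22267933  0.32578284  0.02501972  1.27907862 -0.02633793  0.37120145]
[ 73. 158.] 10674 525.3854370117188 -16.10708999633789 106.65962219238281
[326. 151.] 873 535.464111328125 257.73846435546875 16.059188842773438
[441. 288.] 943 699.10888671875 358.99127197265625 66.8856201171875
[ 20. 347.] 1298 727.2630615234375 -111.48805236816406 49.24861526489258
[261. 347.] 367 773.156982421875 160.1457977294922 31.422760009765625
```

{"fn": "jog_arm", "kwargs": {"gripper": [0.6,0.6,0.6,0.6,0.6,0.6,0.6,0.6], "offset": [[-0.4,4,0],[-0.4,6.1,-2],[-0.4,6.1,-6],[-0.4,6.1,-10],[-0.4,6.1,-13],[-0.4,6.1,-14],[-0.4,6.1,-14],[-0.4,6.1,-14]], "twist": [7,13.5,13.5,13.5,13.5,13.5,13.5,13.5]}}

```text
clock: 32.8
tcp_pos: [0.5366, 0.2574, 0.077]
orientation: [0.002, -0.04, 0.999, -0.014]
wrist_force: [-0.2, -0.2, 0.3]
finger_gap: 0.051
grip_force: 0.0
```

```bash
python3 - <<'E'
from h import *
s=env.get_state();print(s["clock"],s["tcp_pos"],s["orientation"],s["joint_pos"])
c=env.read_camera("wrist");save(c,"w9")
W=cloud(c);m=(W[...,2]>.034)&(W[...,2]<.045);n,l,s,ct=cv2.connectedComponentsWithStats(m.astype(np.uint8))
for i in range(1,n):
  if s[i,4]>200:
    (x,y),r=cv2.minEnclosingCircle(W[l==i][:,:2].astype(np.float32)*1000);print(ct[i].round(),s[i,4],x,y,r)
E
```

```text
32.8 [0.53663387 0.25737071 0.07696543] [ 0.00221261 -0.04037157  0.99908966 -0.01360502] [ 0.32628035  0.4431442  -0.15343143  0.97764972 -0.02735437  0.24555448]
[260. 222.] 2174 535.349853515625 258.0449523925781 16.039323806762695
```

View pics/w9.png

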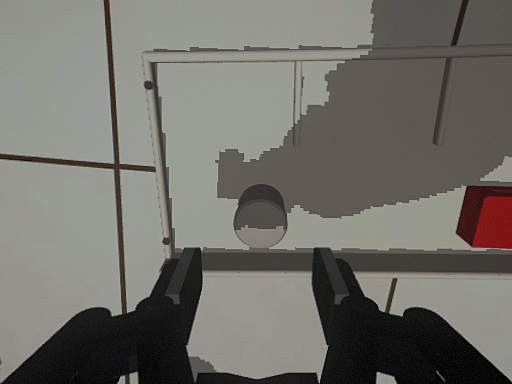

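The tin (260,222) lies midway between the fingers. The wall and the carton (490,215) are clear.

{"fn": "jog_arm", "kwargs": {"gripper": [0.6,0.6,0.6,0.6,0.6,0.6,0.6,0.6], "offset": [[-0.1,0,-2],[-0.1,0,-4],[-0.1,0,-5.5],[-0.1,0,-6.2],[-0.1,0,-6.6],[-0.1,0,-6.6],[-0.1,0,-6.6],[-0.1,0,-6.6]], "twist": [0,0,0,0,0,0,0,0]}}

```text
clock: 33.85
tcp_pos: [0.5348, 0.2572, 0.0099]
orientation: [0.001, -0.041, 0.999, -0.014]
wrist_force: [-0.5, 0.0, -0.1]
finger_gap: 0.0509
grip_force: 0.0
```

{"fn": "jog_arm", "kwargs": {"gripper": [0.45,0.35,0.25,0.25,0.25,0.25,0.25,0.25], "offset": [[0,0,0],[0,0,0],[0,0,0],[0,0,0],[0,0,0],[0,0,0],[0,0,0],[0,0,0]], "twist": [0,0,0,0,0,0,0,0]}}

```text
clock: 34.85
tcp_pos: [0.5346, 0.2572, 0.0098]
orientation: [0.001, -0.041, 0.999, -0.014]
wrist_force: [-2.3, 0.2, 4.4]
finger_gap: 0.0305
grip_force: 39.3
```

{"fn": "jog_arm", "kwargs": {"gripper": [0.25,0.25,0.25,0.25,0.25,0.25,0.25,0.25], "offset": [[0,0,1.5],[0,0,4],[0,0,8],[0,0,12],[0,-3,14],[0,-8,14],[0,-14,14],[0,-20,14]], "twist": [0,0,0,0,0,0,0,0]}}

```text
clock: 35.85
tcp_pos: [0.5345, 0.0555, 0.1502]
orientation: [0.002, -0.041, 0.999, -0.014]
wrist_force: [0.5, -0.2, -0.3]
finger_gap: 0.0306
grip_force: 39.6
```

{"fn": "jog_arm", "kwargs": {"gripper": [0.25,0.25,0.25,0.25,0.25,0.25,0.25,0.25], "offset": [[0.2,-4,0],[0.4,-7,0],[0.4,-7.6,0],[0.4,-7.6,-1],[0.4,-7.6,-3],[0.4,-7.6,-4],[0.4,-7.6,-4],[0.4,-7.6,-4]], "twist": [0,0,0,0,0,0,0,0]}}

```text
clock: 36.85
tcp_pos: [0.5388, -0.0185, 0.1097]
orientation: [0.001, -0.041, 0.999, -0.014]
wrist_force: [-0.4, 0.1, 0.1]
finger_gap: 0.0307
grip_force: 39.7
```

```bash
python3 - <<'E'
from h import *
s=env.get_state();print(s["clock"],s["tcp_pos"],s["orientation"],s["grip_force"])
c=env.read_camera("wrist");save(c,"w10")
W=cloud(c);z=W[...,2];m=(z>.0505)&(z<.0575);n,l,s,ct=cv2.connectedComponentsWithStats(m.astype(np.uint8))
for i in range(1,n):
  if s[i,4]>200:
    P=W[l==i]
    (x,y),r=cv2.minEnclosingCircle(P[:,:2].astype(np.float32)*1000);print(ct[i].round(),s[i,4],x,y,r,np.median(P[:,2]),(np.percentile(P,[.5,99.5],0)*1000).round(1).tolist())
E
```

```text
36.85 [ 0.53878586 -0.01853318  0.10974828] [ 0.00121743 -0.04108132  0.99905692 -0.01400382] 39.691182374954224
[259. 195.] 16012 539.3863525390625 -19.08632469177246 52.94178771972656 0.05383104858759703 [[488.0, -69.5, 52.1], [568.0, 31.5, 55.4]]
```

View pics/w10.png

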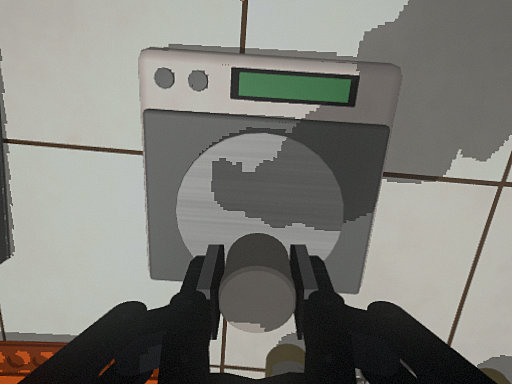

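The pan is centred at (260,195) in the picture, which measures (0.539,-0.019). The tin is held above it, 1 mm off centre, so I'm lowering it.

{"fn": "jog_arm", "kwargs": {"gripper": [0.25,0.25,0.25,0.25,0.25,0.25,0.25,0.25], "offset": [[0,-0.1,-1.5],[0,-0.1,-3],[0,-0.1,-4.2],[0,-0.1,-4.8],[0,-0.1,-5],[0,-0.1,-5.1],[0,-0.1,-5.2],[0,-0.1,-5.2]], "twist": [0,0,0,0,0,0,0,0]}}

```text
clock: 37.9
tcp_pos: [0.5389, -0.0201, 0.0579]
orientation: [0.001, -0.041, 0.999, -0.014]
wrist_force: [-0.8, 0.5, 1.1]
finger_gap: 0.0304
grip_force: 39.9
```

{"fn": "jog_arm", "kwargs": {"gripper": [0.25,0.35,0.45,0.6,0.7,0.7,0.7,0.7], "offset": [[0,0,0],[0,0,0],[0,0,0],[0,0,0],[0,0,0],[0,0,0],[0,0,1],[0,0,4]], "twist": [0,0,0,0,0,0,0,0]}}

```text
clock: 38.9
tcp_pos: [0.5371, -0.0198, 0.0968]
orientation: [-0.001, -0.041, 0.999, -0.014]
wrist_force: [-0.2, 0.0, 0.2]
finger_gap: 0.0598
grip_force: 0.0
```

{"fn": "jog_arm", "kwargs": {"gripper": [0.7,0.7,0.7,0.8,1,1,1,1], "offset": [[0,0,5],[0,0,10],[0,0,13],[-1,-4,13],[-2,-9,13],[-4,-15,13],[-6,-21,13],[-6.8,-27,13]], "twist": [0,0,-10,-20,-30,-40,-50,-60]}}

```text
clock: 39.9
tcp_pos: [0.4695, -0.2915, 0.2286]
orientation: [-0.006, 0.467, 0.884, -0.013]
wrist_force: [1.5, -0.2, -0.4]
finger_gap: 0.0853
grip_force: 0.0
```

{"fn": "jog_arm", "kwargs": {"gripper": [1,1,1,1,1,1,1,1], "offset": [[0,0,0],[0,0,0],[0,0,0],[0,0,0],[0,0,0],[0,0,0],[0,0,0],[0,0,0]], "twist": [-10,-20,-30,-30,-30,-30,-30,-30]}}

```text
clock: 40.9
tcp_pos: [0.4705, -0.2899, 0.2273]
orientation: [-0.009, 0.677, 0.735, -0.011]
wrist_force: [-1.1, 0.7, 0.5]
finger_gap: 0.0851
grip_force: 0.0
```

```bash
python3 - <<'E'
from h import *
s=env.get_state();print(s["clock"],s["tcp_pos"],s["orientation"],s["joint_pos"])
c=env.read_camera("wrist")
a=cv2.imread
W=cloud(c);z=W[...,2]
for lo,hi in [(.095,.105),(.109,.122)]:
  m=(z>lo)&(z<hi);n,l,s,ct=cv2.connectedComponentsWithStats(m.astype(np.uint8))
  for i in range(1,n):
    if s[i,4]>300:
      P=W[l==i];(x,y),r=cv2.minEnclosingCircle(P[:,:2].astype(np.float32)*1000);print(ct[i].round(),s[i,4],x,y,r)
t=env.read_camera("top")
objs(t,{"tin":(245,295,160,205,.078,.095)})
o=np.zeros((384,800,3),np.uint8);o[:,:512]=c["image"][...,::-1];o[:200,512:]=cv2.resize(t["image"][150:230,230:345,::-1],(288,200));cv2.imwrite("pics/c11.png",o)
E
```

```text
40.9 [ 0.47046353 -0.28988058  0.2273454 ] [-0.00925518  0.67747488  0.73541171 -0.01057097] [-0.68650724  0.28900281  0.00272851  1.30422824 -0.02003456  0.80252041]
[374. 135.] 938 554.7015380859375 -246.19297790527344 13.499181747436523
[262. 178.] 3024 470.5268249511719 -289.99346923828125 26.49617576599121
[345. 251.] 1769 545.6651611328125 -342.5528869628906 21.152545928955078
tin 92 circ 538.1 -20.0 r15.8 mid [537.5 -20.1  86. ] ztop 87.0
```

View pics/c11.png

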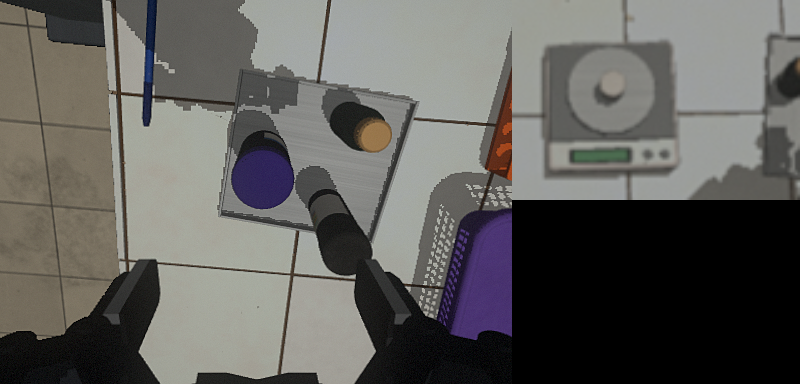

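The tin stands centred on the pan (inset, 610,85). The jar (262,178), flask (374,135) and strip bottle (345,251) stand in the tray. I'm returning the jar first.

{"fn": "jog_arm", "kwargs": {"gripper": [1,1,1,1,1,1,1,1], "offset": [[0,0,-4],[0,0,-8],[0,0,-12],[0,0,-15],[0,0,-16.5],[0,0,-17],[0,0,-17.2],[0,0,-17.2]], "twist": [0,0,0,0,0,0,0,0]}}

```text
clock: 42.0
tcp_pos: [0.4712, -0.2905, 0.0564]
orientation: [-0.008, 0.678, 0.735, -0.011]
wrist_force: [-0.0, 0.6, -0.3]
finger_gap: 0.085
grip_force: 0.0
```

{"fn": "jog_arm", "kwargs": {"gripper": [0.65,0.55,0.45,0.45,0.45,0.45,0.45,0.45], "offset": [[0,0,0],[0,0,0],[0,0,0],[0,0,0],[0,0,0],[0,0,0],[0,0,0],[0,0,0]], "twist": [0,0,0,0,0,0,0,0]}}

```text
clock: 43.0
tcp_pos: [0.4712, -0.2903, 0.0563]
orientation: [-0.008, 0.678, 0.735, -0.01]
wrist_force: [-0.4, 0.6, 6.3]
finger_gap: 0.0515
grip_force: 41.7
```

{"fn": "jog_arm", "kwargs": {"gripper": [0.45,0.45,0.45,0.45,0.45,0.45,0.45,0.45], "offset": [[0,0,1.5],[0,0,4],[0,0,8],[0,0,12],[0,0,15],[0,2,16],[0,6,16],[0,11,16]], "twist": [0,0,0,0,0,0,0,0]}}

```text
clock: 44.0
tcp_pos: [0.4696, -0.1782, 0.2147]
orientation: [-0.01, 0.678, 0.735, -0.011]
wrist_force: [1.3, -0.8, -1.3]
finger_gap: 0.0516
grip_force: 41.7
```

{"fn": "jog_arm", "kwargs": {"gripper": [0.45,0.45,0.45,0.45,0.45,0.45,0.45,0.45], "offset": [[0,6,0],[0,12,0],[0,18,0],[0,24,0],[0,30,0],[-0.4,36,0],[-0.4,42,0],[-0.4,48,0]], "twist": [0,0,0,0,0,0,0,0]}}

```text
clock: 45.0
tcp_pos: [0.4645, 0.3022, 0.2147]
orientation: [-0.01, 0.677, 0.735, -0.011]
wrist_force: [0.3, -0.8, -1.2]
finger_gap: 0.0513
grip_force: 41.8
```

{"fn": "jog_arm", "kwargs": {"gripper": [0.45,0.45,0.45,0.45,0.45,0.45,0.45,0.45], "offset": [[0,5,0],[0,8,0],[0,10.1,0],[0,10.1,0],[0,10.1,-3],[0,10.1,-7],[0,10.1,-10],[0,10.1,-12]], "twist": [0,0,0,0,0,0,0,0]}}

```text
clock: 46.0
tcp_pos: [0.4646, 0.3992, 0.0933]
orientation: [-0.01, 0.678, 0.735, -0.013]
wrist_force: [0.0, 0.7, -0.7]
finger_gap: 0.0518
grip_force: 41.8
```

```bash
python3 - <<'E'
from h import *
s=env.get_state();print(s["clock"],s["tcp_pos"],s["orientation"],s["grip_force"])
E
```

```text
46.0 [0.46463553 0.3992376  0.0932522 ] [-0.00956216  0.677929    0.73495862 -0.01251638] 41.7986623942852
```

{"fn": "jog_arm", "kwargs": {"gripper": [0.45,0.45,0.45,0.45,0.45,0.45,0.45,0.45], "offset": [[0.1,0.1,0],[0.1,0.1,-1.5],[0.1,0.1,-2.5],[0.1,0.1,-3],[0.1,0.1,-3.3],[0.1,0.1,-3.5],[0.1,0.1,-3.7],[0.1,0.1,-3.7]], "twist": [0,0,0,0,0,0,0,0]}}

```text
clock: 47.0
tcp_pos: [0.4677, 0.4023, 0.0594]
orientation: [-0.009, 0.678, 0.735, -0.01]
wrist_force: [-2.3, 0.1, 4.4]
finger_gap: 0.0517
grip_force: 41.7
```

{"fn": "jog_arm", "kwargs": {"gripper": [0.45,0.5,0.55,0.65,0.8,1,1,1], "offset": [[0,0,0],[0,0,0],[0,0,0],[0,0,0],[0,0,0],[0,0,0],[0,0,0],[0,0,1]], "twist": [0,0,0,0,0,0,0,0]}}

```text
clock: 48.0
tcp_pos: [0.4668, 0.4016, 0.0678]
orientation: [-0.009, 0.678, 0.735, -0.012]
wrist_force: [-0.2, -0.1, 0.1]
finger_gap: 0.085
grip_force: 0.0
```

{"fn": "jog_arm", "kwargs": {"gripper": [1,1,1,1,1,1,1,1], "offset": [[0,0,5],[0,0,10],[0,0,15],[0,0,16],[0,0,16],[0,0,16],[0,0,16],[0,0,16]], "twist": [0,0,0,0,0,0,0,0]}}

```text
clock: 49.0
tcp_pos: [0.467, 0.4017, 0.2272]
orientation: [-0.009, 0.678, 0.735, -0.012]
wrist_force: [0.7, -0.4, 0.2]
finger_gap: 0.0856
grip_force: 0.0
```

```bash
cat >> h.py <<'E'
def tops(c,ranges=[(.098,.108),(.114,.124)]):
  W=cloud(c);z=W[...,2]
  for lo,hi in ranges:
    n,l,s,ct=cv2.connectedComponentsWithStats(((z>lo)&(z<hi)).astype(np.uint8))
    for i in range(1,n):
      if s[i,4]>300:
        P=W[l==i];(x,y),r=cv2.minEnclosingCircle(P[:,:2].astype(np.float32)*1000);print(ct[i].round(),s[i,4],"%.1f %.1f r%.1f z%.1f"%(x,y,r,np.median(P[:,2])*1000))
E
python3 - <<'E'
from h import *
s=env.get_state();print(s["clock"],s["tcp_pos"],s["orientation"])
tops(env.read_camera("wrist"))
E
```

```text
49.0 [0.46704992 0.40173176 0.22720495] [-0.00946055  0.67767867  0.73520621 -0.01157345]
[262. 178.] 3092 467.1 402.6 r26.5 z103.6
```

The jar is 2.5 mm off in x, so I'm re-gripping it and shifting it back.

{"fn": "jog_arm", "kwargs": {"gripper": [1,1,1,1,1,1,1,1], "offset": [[0,0,-5],[0,0,-10],[0,0,-14],[0,0,-16],[0,0,-16.7],[0,0,-16.8],[0,0,-16.8],[0,0,-16.8]], "twist": [0,0,0,0,0,0,0,0]}}

```text
clock: 50.05
tcp_pos: [0.4682, 0.4025, 0.0616]
orientation: [-0.009, 0.678, 0.735, -0.01]
wrist_force: [-0.3, -0.5, 0.3]
finger_gap: 0.0854
grip_force: 0.0
```

{"fn": "jog_arm", "kwargs": {"gripper": [0.65,0.55,0.45,0.45,0.45,0.45,0.45,0.45], "offset": [[0,0,0],[0,0,0],[0,0,0],[0,0,0],[0,0,0],[0,0,0.3],[-0.15,0,0.4],[-0.25,0,0.4]], "twist": [0,0,0,0,0,0,0,0]}}

```text
clock: 51.05
tcp_pos: [0.4644, 0.4018, 0.0639]
orientation: [-0.009, 0.678, 0.735, -0.011]
wrist_force: [0.3, -0.1, -1.3]
finger_gap: 0.0514
grip_force: 41.7
```

{"fn": "jog_arm", "kwargs": {"gripper": [0.45,0.45,0.45,0.5,0.55,0.7,1,1], "offset": [[0,0,0],[0,0,-0.2],[0,0,-0.4],[0,0,-0.4],[0,0,-0.4],[0,0,-0.4],[0,0,-0.4],[0,0,-0.4]], "twist": [0,0,0,0,0,0,0,0]}}

```text
clock: 52.05
tcp_pos: [0.465, 0.402, 0.0601]
orientation: [-0.009, 0.678, 0.735, -0.011]
wrist_force: [-0.1, -0.2, 0.4]
finger_gap: 0.0853
grip_force: 0.0
```

{"fn": "jog_arm", "kwargs": {"gripper": [1,1,1,1,1,1,1,1], "offset": [[0,0,1],[0,0,5],[0,0,10],[0,0,15],[0,0,17],[0,0,17],[0,0,17],[0,0,17]], "twist": [0,0,0,0,0,0,0,0]}}

```text
clock: 53.05
tcp_pos: [0.4642, 0.4016, 0.2287]
orientation: [-0.01, 0.678, 0.735, -0.012]
wrist_force: [-0.1, 0.1, 0.1]
finger_gap: 0.0854
grip_force: 0.0
```

```bash
python3 - <<'E'
from h import *
s=env.get_state();print(s["clock"],s["tcp_pos"],s["orientation"])
tops(env.read_camera("wrist"))
E
```

```text
53.05 [0.46424296 0.40155633 0.22866184] [-0.009578    0.67766116  0.73521374 -0.01201584]
[262. 178.] 3064 464.1 402.4 r26.5 z103.6
```

The jar is back at (464,402), matching the start. The flask is next.

{"fn": "jog_arm", "kwargs": {"gripper": [1,1,1,1,1,1,1,1], "offset": [[1,-6,0],[2,-12,0],[3,-18,0],[4,-24,0],[5,-30,0],[6,-36,0],[7,-42,0],[8,-48,0]], "twist": [0,0,0,0,0,0,0,0]}}

```text
clock: 54.1
tcp_pos: [0.5447, -0.0798, 0.2296]
orientation: [-0.01, 0.678, 0.735, -0.011]
wrist_force: [0.8, 0.1, 1.0]
finger_gap: 0.0856
grip_force: 0.0
```

{"fn": "jog_arm", "kwargs": {"gripper": [1,1,1,1,1,1,1,1], "offset": [[0.5,-6,0],[1,-11,0],[1,-15,0],[1,-16.8,0],[1,-16.8,-1],[1,-16.8,-4],[1,-16.8,-8],[1,-16.8,-10]], "twist": [0,0,0,0,0,0,0,0]}}

```text
clock: 55.1
tcp_pos: [0.5536, -0.2428, 0.1273]
orientation: [-0.011, 0.677, 0.736, -0.011]
wrist_force: [-0.2, 0.0, -0.5]
finger_gap: 0.0853
grip_force: 0.0
```

{"fn": "jog_arm", "kwargs": {"gripper": [1,1,1,1,1,1,1,1], "offset": [[0,0,0],[0,0,-2],[0,0,-4],[0,0,-6],[0,0,-7.5],[0,0,-8.2],[0,0,-8.4],[0,0,-8.4]], "twist": [0,0,0,0,0,0,0,0]}}

```text
clock: 56.1
tcp_pos: [0.5554, -0.2461, 0.0469]
orientation: [-0.009, 0.678, 0.735, -0.01]
wrist_force: [-0.4, 0.7, -0.5]
finger_gap: 0.0856
grip_force: 0.0
```

{"fn": "jog_arm", "kwargs": {"gripper": [0.5,0.4,0.3,0.3,0.3,0.3,0.3,0.3], "offset": [[0,0,0],[0,0,0],[0,0,0],[0,0,0],[0,0,0],[0,0,0],[0,0,0],[0,0,0]], "twist": [0,0,0,0,0,0,0,0]}}

```text
clock: 57.1
tcp_pos: [0.5555, -0.2463, 0.047]
orientation: [-0.008, 0.678, 0.735, -0.01]
wrist_force: [0.6, -0.1, 5.0]
finger_gap: 0.0368
grip_force: 40.6
```

{"fn": "jog_arm", "kwargs": {"gripper": [0.3,0.3,0.3,0.3,0.3,0.3,0.3,0.3], "offset": [[0,0,1.5],[0,0,4],[0,0,8],[0,0,12],[0,0,16],[0,2,18],[-1,6,18],[-2,11,18]], "twist": [0,0,0,0,0,0,0,0]}}

```text
clock: 58.1
tcp_pos: [0.5343, -0.1355, 0.2267]
orientation: [-0.009, 0.678, 0.735, -0.011]
wrist_force: [1.0, 0.4, -0.5]
finger_gap: 0.0365
grip_force: 40.2
```

{"fn": "jog_arm", "kwargs": {"gripper": [0.3,0.3,0.3,0.3,0.3,0.3,0.3,0.3], "offset": [[-1,6,0],[-2,12,0],[-3,18,0],[-4,24,0],[-5,30,0],[-6.2,36,0],[-6.2,42,0],[-6.2,45.3,0]], "twist": [0,0,0,0,0,0,0,0]}}

```text
clock: 59.1
tcp_pos: [0.4717, 0.3196, 0.2264]
orientation: [-0.009, 0.677, 0.736, -0.011]
wrist_force: [0.4, -0.5, -1.0]
finger_gap: 0.0367
grip_force: 40.3
```

{"fn": "jog_arm", "kwargs": {"gripper": [0.3,0.3,0.3,0.3,0.3,0.3,0.3,0.3], "offset": [[0,0,0],[0,0,-2],[0,0,-5],[0,0,-9],[0,0,-12],[0,0,-14],[0,0,-14],[0,0,-14]], "twist": [0,0,0,0,0,0,0,0]}}

```text
clock: 60.1
tcp_pos: [0.4735, 0.3166, 0.0874]
orientation: [-0.009, 0.678, 0.735, -0.01]
wrist_force: [-0.7, 0.7, -0.6]
finger_gap: 0.0369
grip_force: 40.3
```

```bash
python3 - <<'E'
from h import *
s=env.get_state();print(s["clock"],s["tcp_pos"],s["orientation"])
E
```

```text
60.1 [0.47348617 0.31657437 0.08738472] [-0.00899111  0.67797927  0.7349547  -0.01024009]
```

{"fn": "jog_arm", "kwargs": {"gripper": [0.3,0.3,0.3,0.3,0.3,0.3,0.3,0.3], "offset": [[-0.1,0,-1],[-0.1,0,-2],[-0.1,0,-2.8],[-0.1,0,-3.2],[-0.1,0,-3.5],[-0.1,0,-3.7],[-0.1,0,-3.7],[-0.1,0,-3.7]], "twist": [0,0,0,0,0,0,0,0]}}

```text
clock: 61.1
tcp_pos: [0.472, 0.3171, 0.05]
orientation: [-0.009, 0.678, 0.735, -0.01]
wrist_force: [-2.6, -0.3, 4.8]
finger_gap: 0.0369
grip_force: 40.7
```

{"fn": "jog_arm", "kwargs": {"gripper": [0.35,0.42,0.5,0.65,0.8,1,1,1], "offset": [[0,0,0],[0,0,0],[0,0,0],[0,0,0],[0,0,0],[0,0,0],[0,0,0],[0,0,1]], "twist": [0,0,0,0,0,0,0,0]}}

```text
clock: 62.1
tcp_pos: [0.4713, 0.3167, 0.059]
orientation: [-0.01, 0.678, 0.735, -0.011]
wrist_force: [0.6, 0.3, 0.5]
finger_gap: 0.0852
grip_force: 0.0
```

{"fn": "jog_arm", "kwargs": {"gripper": [1,1,1,1,1,1,1,1], "offset": [[0,0,5],[0,0,10],[0,0,15],[0,0,17],[0,0,17],[0,0,17],[0,0,17],[0,0,17]], "twist": [0,0,0,0,0,0,0,0]}}

```text
clock: 63.1
tcp_pos: [0.4714, 0.3167, 0.2282]
orientation: [-0.01, 0.678, 0.735, -0.012]
wrist_force: [0.2, -0.4, 0.5]
finger_gap: 0.0853
grip_force: 0.0
```

```bash
python3 - <<'E'
from h import *
s=env.get_state();print(s["clock"],s["tcp_pos"],s["orientation"])
tops(env.read_camera("wrist"))
E
```

```text
63.1 [0.47143331 0.31673322 0.22816768] [-0.00961176  0.67768731  0.73519562 -0.01161543]
[262.  67.] 4221 464.1 402.1 r26.5 z103.7
[262. 179.] 818 471.4 317.2 r13.5 z103.5
```

The flask is within 1 mm of its start. The strip bottle is last.

{"fn": "jog_arm", "kwargs": {"gripper": [1,1,1,1,1,1,1,1], "offset": [[1,-6,0],[2,-12,0],[3,-18,0],[4,-24,0],[5,-30,0],[6,-36,0],[7,-42,0],[7.5,-48,0]], "twist": [0,0,0,0,0,0,0,0]}}

```text
clock: 64.15
tcp_pos: [0.5471, -0.165, 0.229]
orientation: [-0.009, 0.678, 0.735, -0.01]
wrist_force: [0.1, 0.1, -0.1]
finger_gap: 0.0853
grip_force: 0.0
```

{"fn": "jog_arm", "kwargs": {"gripper": [1,1,1,1,1,1,1,1], "offset": [[0,-6,0],[0,-12,0],[0,-16,0],[0,-18,0],[0,-18,0],[0,-18,-2],[0,-18,-4],[0,-18,-6]], "twist": [0,0,0,0,0,0,0,0]}}

```text
clock: 65.15
tcp_pos: [0.5474, -0.3405, 0.1692]
orientation: [-0.009, 0.677, 0.736, -0.01]
wrist_force: [-0.1, -0.1, -0.3]
finger_gap: 0.0851
grip_force: 0.0
```

{"fn": "jog_arm", "kwargs": {"gripper": [1,1,1,1,1,1,1,1], "offset": [[0,0,-2],[0,0,-5],[0,0,-8],[0,0,-10],[0,0,-10.8],[0,0,-11],[0,0,-11],[0,0,-11]], "twist": [0,0,0,0,0,0,0,0]}}

```text
clock: 66.15
tcp_pos: [0.5476, -0.3433, 0.0605]
orientation: [-0.008, 0.678, 0.735, -0.01]
wrist_force: [-0.4, -0.6, 0.5]
finger_gap: 0.0853
grip_force: 0.0
```

{"fn": "jog_arm", "kwargs": {"gripper": [0.5,0.45,0.3,0.3,0.3,0.3,0.3,0.3], "offset": [[0,0,0],[0,0,0],[0,0,0],[0,0,0],[0,0,0],[0,0,0],[0,0,0],[0,0,0]], "twist": [0,0,0,0,0,0,0,0]}}

```text
clock: 67.15
tcp_pos: [0.5474, -0.3433, 0.0598]
orientation: [-0.009, 0.678, 0.735, -0.01]
wrist_force: [1.2, -0.2, 3.8]
finger_gap: 0.0398
grip_force: 40.4
```

{"fn": "jog_arm", "kwargs": {"gripper": [0.3,0.3,0.3,0.3,0.3,0.3,0.3,0.3], "offset": [[0,0,1.5],[0,0,4],[0,0,8],[0,0,12],[0,0,15],[0,2,16],[-1,6,16],[-2,11,16]], "twist": [0,0,0,0,0,0,0,0]}}

```text
clock: 68.15
tcp_pos: [0.5256, -0.2308, 0.2179]
orientation: [-0.011, 0.678, 0.735, -0.011]
wrist_force: [0.0, 1.9, -0.1]
finger_gap: 0.0397
grip_force: 40.1
```

{"fn": "jog_arm", "kwargs": {"gripper": [0.3,0.3,0.3,0.3,0.3,0.3,0.3,0.3], "offset": [[-1,6,0],[-2,12,0],[-3,18,0],[-4,24,0],[-4.7,30,0],[-4.7,36,0],[-4.7,42,0],[-4.7,46.5,0]], "twist": [0,0,0,0,0,0,0,0]}}

```text
clock: 69.15
tcp_pos: [0.4773, 0.2348, 0.2182]
orientation: [-0.01, 0.677, 0.736, -0.012]
wrist_force: [0.3, -0.6, -0.3]
finger_gap: 0.0402
grip_force: 40.1
```

{"fn": "jog_arm", "kwargs": {"gripper": [0.3,0.3,0.3,0.3,0.3,0.3,0.3,0.3], "offset": [[0,0,0],[0,0,-2],[0,0,-5],[0,0,-8],[0,0,-11],[0,0,-12],[0,0,-12],[0,0,-12]], "twist": [0,0,0,0,0,0,0,0]}}

```text
clock: 70.15
tcp_pos: [0.4806, 0.2321, 0.1005]
orientation: [-0.009, 0.678, 0.735, -0.01]
wrist_force: [0.0, 0.2, -0.4]
finger_gap: 0.0398
grip_force: 40.1
```

```bash
python3 - <<'E'
from h import *
s=env.get_state();print(s["clock"],s["tcp_pos"],s["orientation"])
E
```

```text
70.15 [0.48061095 0.23208591 0.10049676] [-0.00877634  0.6777506   0.73517324 -0.00986936]
```

{"fn": "jog_arm", "kwargs": {"gripper": [0.3,0.3,0.3,0.3,0.3,0.3,0.3,0.3], "offset": [[0,0,-1],[0,0,-2],[0,0,-2.8],[0,0,-3.2],[0,0,-3.5],[0,0,-3.7],[0,0,-3.75],[0,0,-3.75]], "twist": [0,0,0,0,0,0,0,0]}}

```text
clock: 71.15
tcp_pos: [0.48, 0.2321, 0.0628]
orientation: [-0.009, 0.678, 0.735, -0.01]
wrist_force: [-1.4, -1.3, 4.5]
finger_gap: 0.0393
grip_force: 40.6
```

{"fn": "jog_arm", "kwargs": {"gripper": [0.35,0.45,0.55,0.65,0.8,1,1,1], "offset": [[0,0,0],[0,0,0],[0,0,0],[0,0,0],[0,0,0],[0,0,0],[0,0,0],[0,0,1]], "twist": [0,0,0,0,0,0,0,0]}}

```text
clock: 72.15
tcp_pos: [0.4793, 0.2318, 0.0715]
orientation: [-0.01, 0.678, 0.735, -0.011]
wrist_force: [0.3, 0.1, 0.4]
finger_gap: 0.0856
grip_force: 0.0
```

{"fn": "jog_arm", "kwargs": {"gripper": [1,1,1,1,1,1,1,1], "offset": [[0,0,5],[0,0,10],[0,0,15],[0,0,17],[0,0,17],[0,0,17],[0,0,17],[0,0,17]], "twist": [0,0,0,0,0,0,0,0]}}

```text
clock: 73.15
tcp_pos: [0.4794, 0.2319, 0.2408]
orientation: [-0.01, 0.678, 0.735, -0.011]
wrist_force: [-0.5, 0.2, -0.3]
finger_gap: 0.0858
grip_force: 0.0
```

```bash
python3 - <<'E'
from h import *
s=env.get_state();print(s["clock"],s["tcp_pos"])
tops(env.read_camera("wrist"))
E
```

```text
73.15 [0.47942173 0.23185553 0.24075787]
[262.  69.] 1014 471.6 316.8 r13.7 z103.7
[261. 180.] 1988 478.6 232.4 r20.8 z119.2
```

{"fn": "jog_arm", "kwargs": {"gripper": [1,1,1,1,1,1,1,1], "offset": [[0,-6,0],[0,-12,0],[0,-18,0],[0,-24,0],[0,-30,0],[0,-36,0],[0,-42,0],[0,-45,0]], "twist": [0,0,0,0,0,0,0,0]}}

```text
clock: 74.2
tcp_pos: [0.4796, -0.221, 0.2413]
orientation: [-0.009, 0.679, 0.734, -0.011]
wrist_force: [0.3, -0.5, -0.2]
finger_gap: 0.0854
grip_force: 0.0
```

```bash
python3 - <<'E'
from h import *
c=env.read_camera("top"); cv2.imwrite("pics/t12.png",cv2.resize(c["image"][150:240,100:400,::-1],None,fx=2.6,fy=2.6))
objs(c,{"jar":(110,142,195,226,.09,.11),"flask":(143,168,198,220,.09,.11),"strip":(172,196,192,220,.106,.125),"carton":(116,140,186,203,.02,.034),"tin":(245,295,160,205,.078,.095)})
E
```

```text
jar 287 circ 462.6 403.3 r26.9 mid [463.1 403.2  99.9] ztop 103.7
flask 79 circ 469.8 316.0 r14.5 mid [469.8 315.7 100.5] ztop 103.9
strip 183 circ 477.3 231.5 r21.2 mid [477.5 230.5 116. ] ztop 119.7
carton 199 circ 522.9 415.0 r30.0 mid [523.2 414.6  26.4] ztop 26.3
tin 93 circ 538.3 -20.2 r15.8 mid [537.9 -20.1  85.8] ztop 86.6
```

View pics/t12.png

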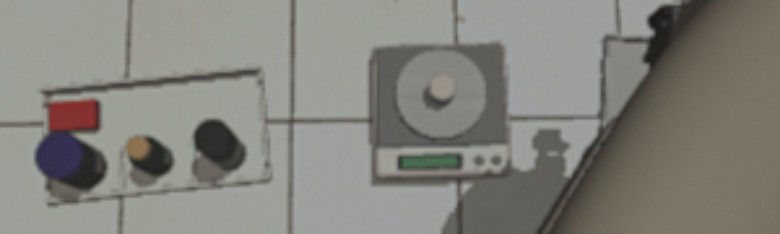

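All the bottles are within about 1.5 mm of their start positions (top view before and after). The carton has not moved, and the tin is centred on the pan at (440,88). Handing in.

```bash
python3 -c "
from workcell import env
print(env.hand_in())"
```

```text
the job is handed in; nothing more can be done
None
```

The job is handed in: the tin stands in the middle of the balance pan, all three bottles are back upright in the rack within about 2 mm of their start positions, and the carton was not shifted.

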